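# Swap two mixed-up spring collars between dampers and fit their spacers

## Robot

A 6-joint arm with a two-finger parallel gripper is mounted at the origin on the work surface. World frame = base frame: x ahead of the robot, y to its left, z up, the work surface at z = 0. Lengths are in m, angles in degrees, forces in N, time in s.
With the tool pointing down it reaches from about 0.25 to 0.725 m from the base axis. Payload 9.7 kg.
Tool frame: the origin (TCP) lies at the very end of the fingers, on their centre line; the grasp point (between the pads) lies 19 mm behind it (bot.grip_depth is the distance from the TCP to the grasp point, in m); z points along the fingers, y is the direction in which the jaws open and shut (so a half turn about z gives the same grasp; the last joint's range is limited). The gripper opens to 85 mm and grips with 20 to 120 N. Pads are 22 mm wide; open, the fingers measure 114 mm over their backs; the gripper's body (76 mm by 85 mm) begins 54 mm behind the grasp point. The pads swing forward as they close: fully open they stand 13 mm farther back than shut.
Start: joints at [68.354, 4.979, 10.078, 95.1, 0, 90], TCP at [0.203, 0.511, 0.231] pointing down, gripper open.
Joint ranges: [-179.16, 179.16], [-48.56, 103.87], [-65.8, 70.77], [-126.05, 130.52], [-82.76, 87.17], [-180, 180]. Speed limits (degrees/s): [127.2, 127.2, 147.25, 180, 180, 180].

## Interface

Orientations are given as [roll, pitch, yaw] about the fixed x, y, z axes, in that order (R = Rz(yaw) Ry(pitch) Rx(roll)).
In Python, from workcell import bot, viewer gives the robot as it stands.
- The arm moves only by the tool arm_command, never from a script. Its argument "motion" is a list of rows, each a list of 3 entries, a list of its own where there are three numbers: the opening, from 0 (shut) to 1 (fully open), then the shift along the tool's x, y, z in units of 60 mm (1.0 is 60 mm), then the turn, a rotation vector about the tool's x, y, z in units of 6 degrees (1.0 is 6 degrees). A call has 1 to 12 rows; each row shifts and turns the commanded pose from where the row before left it, along the tool's axes as they then stand; what a row does not reach is not made up. A row lasts 1/8 s, in which the tool goes at most 62.5 mm and 10.7 degrees, less where a joint would pass 70% of its speed; a pose out of reach is approached as far as the arm can. A call is refused whole if a number of a shift passes 1 or a number of a turn 1, either way. A call with a gripper value outside its range is refused whole. The fingers move at their own pace and stop on an object; "newtons" is the grip in N (left out, the last holds). Time passes only in rows, so rows that do not move let the fingers close. It gives the time, the measured TCP pose, the force and the opening at its end, in the units of the state.
- bot.get_obs(): the state, without advancing time (a new reading comes with each control period).
- viewer.camera(name): name is "side" or "top"; returns the picture (400x640x3 uint8, blue, green, red); there is no depth.
- viewer.calibration(name): a dict with "fx", "fy", "cx", "cy" (pixels), "k1" (the pictures are not rectified: a ray, as slopes to the right and down, at radius r is drawn at 1 + k1 r^2 times it, then the intrinsics apply), "T" (4x4, takes a point from camera to world coordinates). Camera axes: x right, y down, z forward; pixel columns grow to the right and rows downward; lengths in m; the calibration is good to about 2 mm. A picture is of the moment at which its call begins. calibration takes no time and is no camera call.
- bot.job_done(): hands the job in, once; it reports no verdict.
The state is a dict: "time": time; "q": joint angles; "qd": joint speeds; "joint_efforts": joint torques, N m; "ee_pos": TCP position; "tcp_rot": TCP orientation; "wrist_force": force on the tool from outside, world axes, zero at the start; "torque": the same for the moment, N m; "opening": finger opening in m.
Only numpy, scipy, OpenCV 4.12 (cv2) and the standard library are available. Lean on these libraries where they do the work, as an engineer would, in place of code of your own. Each camera call takes 0.05 s, during which the arm holds its last target.

## Task

The two spring collars were put on the wrong dampers: swap them, parking one of them on the bare grey post on the way, so that the red collar sits flat on the seat of the red-footed damper and the blue collar on that of the blue-footed one. Then slip the tall green spacer ring over the red-footed damper and the low black spacer ring over the blue-footed one, each lying flat on top of its collar. Leave the brass nut and the steel piston where they are.

Things in the scene. Friction and masses are not known exactly. Their poses are not given: they have to be found in the camera images.
- red_damper: Fixed to the bench. A round red foot: disc 96 mm across and 6 mm high, on it a red seat 56 mm across reaching 24 mm above the bench, on which rings rest; from the seat rises the bright threaded damper tube, 34 mm across, tapering from 60 mm up to 24 mm across at its top, 70 mm above the bench. Origin: on its axis at bench level, z up. The blue collar is on it at the start.
- blue_damper: Fixed to the bench. A round blue foot: disc 96 mm across and 6 mm high, on it a blue seat 56 mm across reaching 24 mm above the bench, on which rings rest; from the seat rises the bright threaded damper tube, 34 mm across, tapering from 60 mm up to 24 mm across at its top, 70 mm above the bench. Origin: on its axis at bench level, z up. The red collar is on it at the start.
- spare_post: Fixed to the bench. A round grey foot: disc 96 mm across and 6 mm high, on it a grey seat 56 mm across reaching 24 mm above the bench, on which rings rest; from the seat rises a dark steel post, 34 mm across, tapering from 60 mm up to 24 mm across at its top, 70 mm above the bench. Origin: on its axis at bench level, z up. Empty at the start; the parking place.
- red_collar_center (a point): Loose flat ring of red aluminium, outer diameter 64 mm, hole 44 mm (passes over a post with 5 mm to spare all round), 16 mm high. Point: on its axis, half-way up (8 mm above its underside); z is its axis. About 90 g. Starts on the seat of the blue-footed damper.
- blue_collar_center (a point): Loose flat ring of blue aluminium, outer diameter 64 mm, hole 44 mm (passes over a post with 5 mm to spare all round), 16 mm high. Point: on its axis, half-way up (8 mm above its underside); z is its axis. About 90 g. Starts on the seat of the red-footed damper.
- green_spacer_center (a point): Loose flat ring of green plastic, outer diameter 60 mm, hole 44 mm (passes over a post with 5 mm to spare all round), 26 mm high. Point: on its axis, half-way up (13 mm above its underside); z is its axis. About 60 g. Starts lying flat on the bench.
- black_spacer_center (a point): Loose flat ring of black plastic, outer diameter 60 mm, hole 44 mm (passes over a post with 5 mm to spare all round), 18 mm high. Point: on its axis, half-way up (9 mm above its underside); z is its axis. About 50 g. Starts lying flat on the bench.
- brass_nut_center (a point): Loose six-sided brass nut lying on the bench, about 53 mm across and 16 mm high; to be left alone. Point: its centre, 8 mm above the bench.
- piston_center (a point): Loose steel piston with a yellow band standing on the bench, 42 mm across and 22 mm high with a dark 18 mm stub on top (34 mm in all); to be left alone. Point: on its axis, 17 mm above the bench.
Things that resemble listed ones, but are neither listed nor needed, are in the scene too. Leave any turquoise look-alike of the red_damper alone.

How it is judged (in metres and radians):
On the way:
1. one of the two collars lies on the seat of the bare grey post (((horizontal distance between red_collar_center and spare_post below 0.008 m and z of red_collar_center in the frame of spare_post between 0.027 and 0.037 m and angle between red_collar_center's own z axis and vertical below 0.12 rad) or (horizontal distance between blue_collar_center and spare_post below 0.008 m and z of blue_collar_center in the frame of spare_post between 0.027 and 0.037 m and angle between blue_collar_center's own z axis and vertical below 0.12 rad))), for 0.2 s.
At the end, for the whole second after the job is handed in: Red collar on the seat of the red-footed damper with the green spacer on top of it; blue collar on the seat of the blue-footed damper with the black spacer on top of it; each within 8 mm of the damper's axis, within 4 mm of its resting height and flat within 0.12 rad; all released and at rest (horizontal distance between each of red_collar_center, green_spacer_center and red_damper below 0.008 m and z of red_collar_center in the frame of red_damper between 0.028 and 0.036 m and angle between each of red_collar_center, green_spacer_center, blue_collar_center, black_spacer_center's own z axis and vertical below 0.12 rad and z of green_spacer_center in the frame of red_damper between 0.049 and 0.057 m and horizontal distance between each of blue_collar_center, black_spacer_center and blue_damper below 0.008 m and z of blue_collar_center in the frame of blue_damper between 0.028 and 0.036 m and z of black_spacer_center in the frame of blue_damper between 0.045 and 0.053 m and linear speed of each of red_collar, blue_collar, green_spacer, black_spacer below 0.02 m/s); the robot touches nothing.
It fails at once if the brass nut is moved more than 30 mm (distance of brass_nut_center from where it was at the start of the episode above 0.03 m).
It fails at once if the steel piston is moved more than 30 mm (distance of piston_center from where it was at the start of the episode above 0.03 m).
It also fails if it takes over 128 s, if anything falls off the work surface, if the arm or the gripper's body presses on something with over 40 N, if the wrist force passes 120 N, or if a joint passes its speed limit or range.

## Working session

There is one attempt and no reset: what is moved stays moved. The work goes in short steps, Python scripts to look and compute and a tool call to move; the robot and the scene stay as the last step left them, time stands still between calls to the robot, and variables do not carry over. Pictures are saved under pics/ and viewed, and the job is handed in when it is done.

Besides the shell and the picture viewer there is one more tool, called after ">>>" by a JSON object that holds its "method" and its "body", one argument or row to a line. arm_command: Moves the arm, as the interface text tells. Its arguments: {"type":"object","properties":{"motion":{"type":"array"},"newtons":{"type":"number"}},"required":["motion"]}

```bash
ls; mkdir -p pics; python3 - <<'E'
from workcell import bot, viewer
import cv2
for n in("side","top"):
    cv2.imwrite(f"pics/{n}0.png",viewer.camera(n)); c=viewer.calibration(n); print(n,c)
print(bot.get_obs(), bot.grip_depth)
E
```

```text
pics
side {'fx': 501.86546352894055, 'fy': 501.86546352894055, 'cx': 316.9465739114473, 'cy': 190.72632835314653, 'k1': -0.050675787935378226, 'T': array([[-0.98987124, -0.10508293,  0.09545946,  0.44857924],
       [-0.14193609,  0.7182564 , -0.68114748,  0.70512967],
       [ 0.0030126 , -0.68779745, -0.72589641,  0.80600405],
       [ 0.        ,  0.        ,  0.        ,  1.        ]])}
top {'fx': 367.66766494367374, 'fy': 367.66766494367374, 'cx': 325.5476719614122, 'cy': 198.61953533604716, 'k1': -0.04718612864314194, 'T': array([[-8.40845826e-04, -9.87872888e-01,  1.55262521e-01,
         4.32036898e-01],
       [-9.99913130e-01,  2.87289121e-03,  1.28638807e-02,
        -5.80225298e-03],
       [-1.31539313e-02, -1.55238217e-01, -9.87789487e-01,
         8.81337628e-01],
       [ 0.00000000e+00,  0.00000000e+00,  0.00000000e+00,
         1.00000000e+00]])}
{'time': 0.1, 'q': array([6.83550839e+01, 5.00668334e+00, 1.00399735e+01, 9.51005076e+01,
       4.95536242e-04, 8.99984106e+01]), 'qd': array([ 0.01048164, -0.06408732,  0.08248254,  0.00657001, -0.02534626,
       -0.04085481]), 'joint_efforts': array([-1.40990367e-03, -5.21560836e+01,  4.65653586e+01,  1.60146179e-02,
       -5.54925884e-05,  3.38143559e-05]), 'ee_pos': array([0.20279014, 0.51102533, 0.23067489]), 'tcp_rot': array([-1.79932783e+02, -4.97400544e-04,  1.58356673e+02]), 'wrist_force': array([-0.23762503,  0.40038267,  0.48866436]), 'torque': array([-0.00814364,  0.0192462 , -0.00067975]), 'opening': 0.08527797526153522} 0.0187
```

View pics/side0.png

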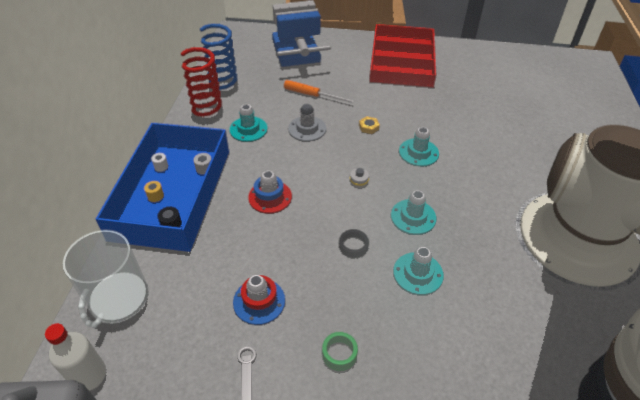

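View pics/top0.png

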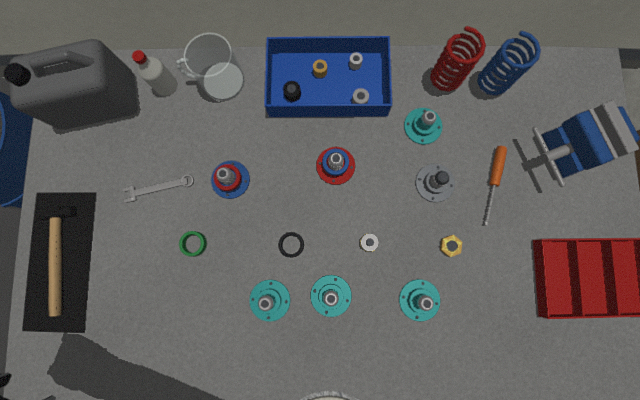

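```bash
cat > h.py <<'E'
import numpy as np, cv2
from workcell import bot, viewer
def K(c): return np.array([[c['fx'],0,c['cx']],[0,c['fy'],c['cy']],[0,0,1.]])
def D(c): return np.array([c['k1'],0,0,0.])
def p2w(n,uv,z):
    c=viewer.calibration(n); s=cv2.undistortPoints(np.array(uv,float).reshape(-1,1,2),K(c),D(c)).reshape(-1,2)
    d=np.c_[s,np.ones(len(s))]@c['T'][:3,:3].T; o=c['T'][:3,3]
    return o+d*((z-o[2])/d[:,2])[:,None]
def w2p(n,P):
    c=viewer.calibration(n); Ti=np.linalg.inv(c['T'])
    return cv2.projectPoints(np.array(P,float).reshape(-1,1,3),cv2.Rodrigues(Ti[:3,:3])[0],Ti[:3,3],K(c),D(c))[0].reshape(-1,2)
def ring(x,y,z,r,n=72):
    t=np.linspace(0,2*np.pi,n); return np.c_[x+r*np.cos(t),y+r*np.sin(t),np.full(n,z)]
def crop(n,img,cx,cy,w,h,s,name,rings=()):
    x0,y0=int(cx-w/2),int(cy-h/2); im=cv2.resize(img[max(y0,0):y0+h,max(x0,0):x0+w],None,fx=s,fy=s,interpolation=cv2.INTER_CUBIC)
    for (P,col) in rings:
        q=(w2p(n,P)-[max(x0,0),max(y0,0)]+.5)*s-.5
        cv2.polylines(im,[np.round(q).astype(int)],False,col,1,cv2.LINE_AA)
    cv2.imwrite('pics/'+name,im)
E
python3 - <<'E'
from h import *
I={n:cv2.imread(f'pics/{n}0.png') for n in('side','top')}
crop('top',I['top'],320,205,320,200,2.5,'tc.png')
crop('side',I['side'],320,200,266,200,3,'sc.png')
crop('side',I['side'],300,310,200,150,4,'sd.png')
# rough
R={'top':dict(red=(336,166),blue=(230,180),post=(435,184),green=(193,244),black=(291,245),nut=(452,246),pis=(369,243)),
'side':dict(red=(270,195),blue=(259,300),post=(307,127),green=(340,352),black=(353,244),nut=(370,125),pis=(360,180))}
Z=dict(red=.006,blue=.006,post=.006,green=.026,black=.018,nut=.016,pis=.022)
for k in Z:
    print(k,[p2w(n,[R[n][k]],Z[k])[0,:2].round(3) for n in R])
E
```

```text
red [array([ 0.65, -0.02]), array([ 0.653, -0.018])]
blue [array([0.616, 0.239]), array([0.619, 0.242])]
post [array([ 0.605, -0.26 ]), array([ 0.61 , -0.259])]
green [array([0.46 , 0.315]), array([0.462, 0.33 ])]
black [array([0.458, 0.086]), array([0.462, 0.098])]
nut [array([ 0.455, -0.29 ]), array([ 0.454, -0.278])]
pis [array([ 0.463, -0.095]), array([ 0.463, -0.076])]
```

View pics/tc.png

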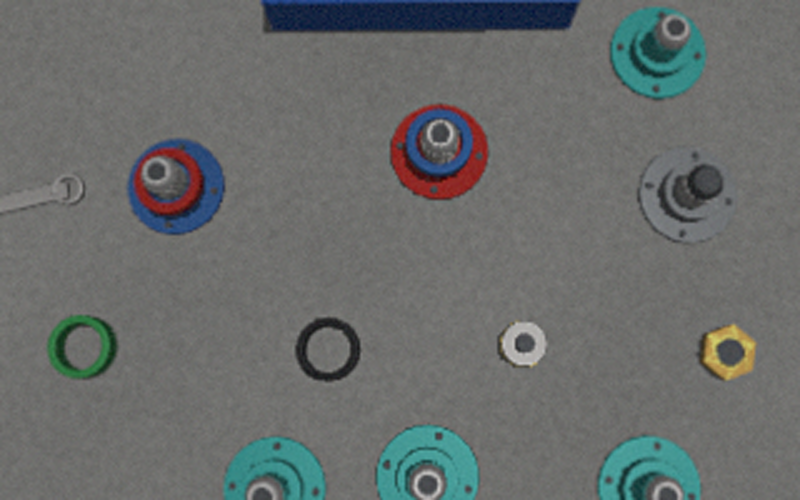

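View pics/sc.png

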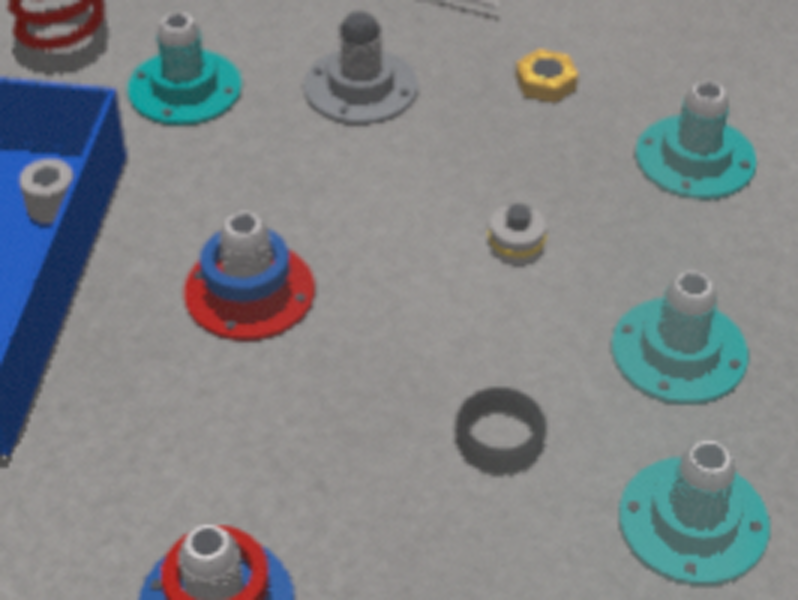

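View pics/sd.png

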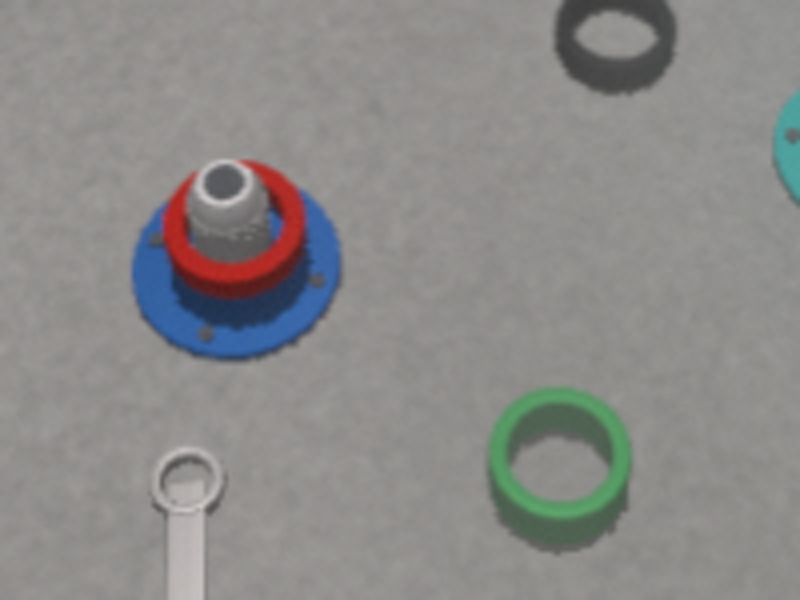

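```bash
cat > fit.py <<'E'
from h import *
from scipy.optimize import minimize
def mask(img,kind):
    b,g,r=[img[...,i].astype(int) for i in range(3)]
    if kind=='red': return (r>g*1.6)&(r>b*1.6)&(r>60)
    if kind=='blue': return (b>r*1.5)&(b>g*1.2)&(b>60)
    if kind=='green': return (g>r*1.3)&(g>b*1.2)
    if kind=='black': return (r+g+b<210)
def hullfit(n,img,kind,x,y,z0,z1,r,win=None):
    """fit the convex silhouette of a cylinder z0..z1 radius r to the hull of a colour mask around the predicted place"""
    P=np.r_[ring(x,y,z0,r+.02),ring(x,y,z1,r+.02)]
    W=np.zeros(img.shape[:2],np.uint8); cv2.fillConvexPoly(W,cv2.convexHull(np.round(w2p(n,P)).astype(int)),1)
    m=(mask(img,kind)&(W>0)).astype(np.uint8)
    nl,lab,st,ce=cv2.connectedComponentsWithStats(m,connectivity=8)
    k=1+np.argmax(st[1:,4]); pts=np.argwhere(lab==k)[:,::-1].astype(np.int32)
    h=cv2.convexHull(pts)[:,0].astype(float)
    S=8; o=h.min(0)-12; sz=np.ceil((h.max(0)-o+12)*S).astype(int)
    A=np.zeros((sz[1],sz[0]),np.uint8); 
    # pixel squares
    hh=np.concatenate([h+d for d in ([-.5,-.5],[.5,-.5],[.5,.5],[-.5,.5])])
    cv2.fillConvexPoly(A,cv2.convexHull(np.round((hh-o)*S).astype(int)),1)
    def cost(p):
        Q=np.r_[ring(*p,z0,r),ring(*p,z1,r)]; B=np.zeros_like(A)
        cv2.fillConvexPoly(B,cv2.convexHull(np.round((w2p(n,Q)-o)*S).astype(int)),1)
        return (A!=B).sum()/S**2
    s=minimize(cost,[x,y],method='Nelder-Mead',options=dict(initial_simplex=[[x,y],[x+.006,y],[x,y+.006]],xatol=1e-4))
    return s.x,s.fun,A.sum()/S**2
E
python3 - <<'E'
from fit import *
I={n:cv2.imread(f'pics/{n}0.png') for n in('side','top')}
for nm,kind,x,y,z0,z1,r in [('redfoot','red',.65,-.02,0,.006,.048),('bluefoot','blue',.616,.239,0,.006,.048),('bluecol','blue',.65,-.02,.024,.04,.032),('redcol','red',.616,.239,.024,.04,.032),('green','green',.46,.32,0,.026,.03),('black','black',.458,.09,0,.018,.03)]:
    for n in I:
        p,f,a=hullfit(n,I[n],kind,x,y,z0,z1,r); print(nm,n,p.round(4),round(f,1),round(a))
rg=[(ring(.605,-.26,.006,.048),(0,255,255)),(ring(.605,-.26,.07,.012),(0,0,255)),(ring(.605,-.26,.024,.028),(0,255,0))]
crop('top',I['top'],435,184,60,60,10,'pt.png',rg); crop('side',I['side'],307,120,60,60,10,'ps.png',rg)
a=cv2.imread('pics/pt.png');b=cv2.imread('pics/ps.png');cv2.imwrite('pics/p.png',cv2.resize(np.hstack([a,b]),(800,400)))
E
```

```text
redfoot side [ 0.654  -0.0177] 150.1 1055
redfoot top [ 0.653 -0.018] 21.9 1211
bluefoot side [0.6205 0.2409] 199.2 1791
bluefoot top [0.6193 0.2405] 16.1 1197
bluecol side [ 0.6561 -0.0181] 82.0 583
bluecol top [ 0.6544 -0.0178] 24.9 580
redcol side [0.619  0.2395] 44.5 1002
redcol top [0.6178 0.2395] 29.8 595
green side [0.4635 0.3158] 188.2 1001
green top [0.4624 0.3217] 18.2 591
black side [0.4738 0.0807] 387.5 339
black top [0.4598 0.0877] 17.5 552
```

View pics/p.png

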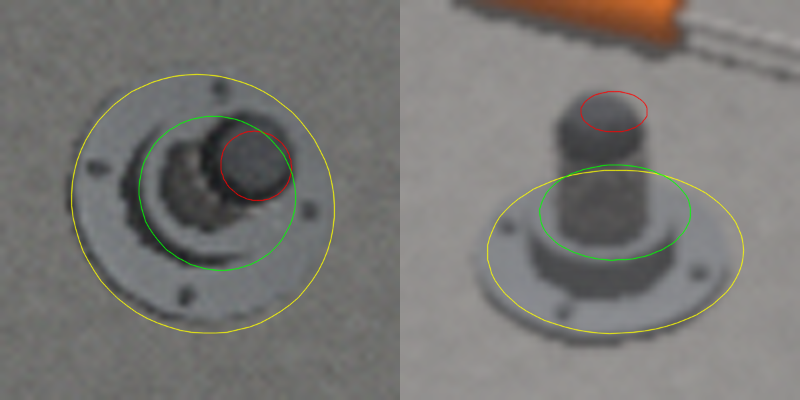

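```bash
cat > ov.py <<'E'
from h import *
def ov(I,name,objs):
    rows=[]
    for rg,(x,y) in objs:
        for n in I:
            c=w2p(n,[[x,y,.02]])[0]
            crop(n,I[n],c[0],c[1],56,56,7,'_t.png',rg); rows.append(cv2.imread('pics/_t.png'))
    h=392; rows=[cv2.resize(r,(h,h)) for r in rows]
    cv2.imwrite('pics/'+name,cv2.resize(np.vstack([np.hstack(rows[i:i+4]) for i in range(0,len(rows),4)]),None,fx=.5,fy=.5) if len(rows)>4 else np.hstack(rows))
def foot(x,y): return ([(ring(x,y,.006,.048),(0,255,255)),(ring(x,y,.070,.012),(255,0,255)),(ring(x,y,.024,.028),(0,255,0))],(x,y))
def cyl(x,y,z0,z1,r): return ([(ring(x,y,z0,r),(0,255,255)),(ring(x,y,z1,r),(255,0,255)),(ring(x,y,z1,.022),(255,0,255))],(x,y))
E
python3 - <<'E'
from ov import *
I={n:cv2.imread(f'pics/{n}0.png') for n in('side','top')}
for i,o in enumerate([foot(.608,-.2565),foot(.653,-.018),foot(.6195,.2407),cyl(.463,.321,0,.026,.03),cyl(.461,.0885,0,.018,.03)]):
    ov(I,f'o{i}.png',[o])
a=[cv2.imread(f'pics/o{i}.png') for i in range(5)]
cv2.imwrite('pics/oa.png',np.vstack(a[:2])[:,:]); cv2.imwrite('pics/ob.png',a[2]);cv2.imwrite('pics/oc.png',np.vstack(a[3:]))
print(cv2.imread('pics/oa.png').shape)
E
```

```text
(784, 784, 3)
```

```bash
python3 -c "
import cv2
for n in('oa','oc'):
    cv2.imwrite(f'pics/{n}2.png',cv2.resize(cv2.imread(f'pics/{n}.png'),(600,600)))"
```

```text
(no output)
```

View pics/oa2.png

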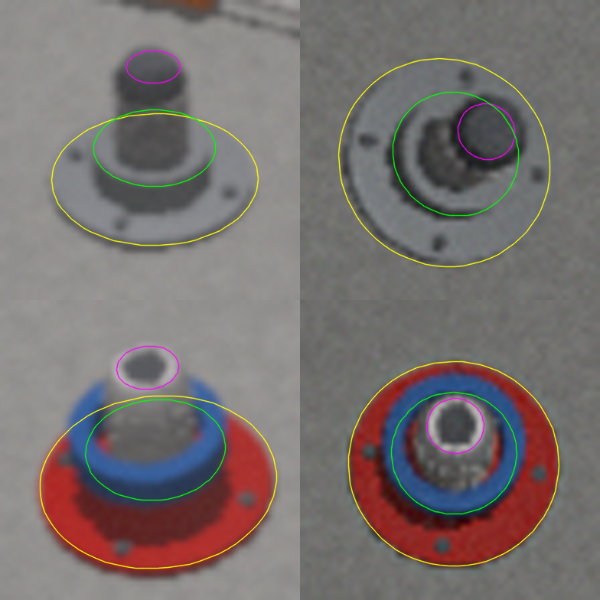

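View pics/ob.png

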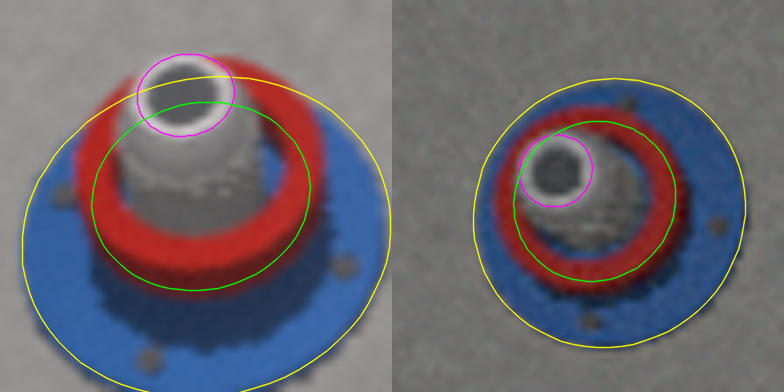

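View pics/oc2.png

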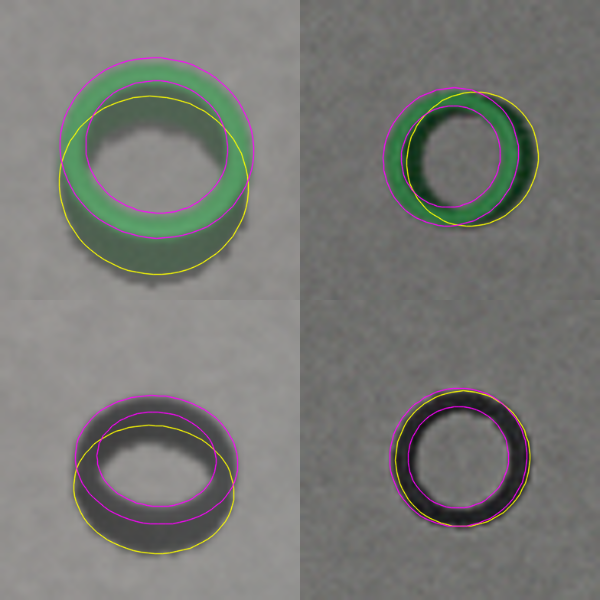

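>>> {"method": "arm_command", "body": {
  "motion": [
    [1,[0,0,0],[0,0,-0.9]],
    [1,[0,0,0],[0,0,-0.9]],
    [1,[0,0,0],[0,0,-0.9]],
    [1,[0,0,0],[0,0,-0.9]],
    [1,[0,0,0],[0,0,0]]
  ],
  "newtons": 40
}}

```text
time: 0.72
ee_pos: [0.2028, 0.5111, 0.2309]
tcp_rot: [-180.0, -0.0, 179.9]
wrist_force: [-0.1, -0.5, 0.2]
opening: 0.0857
```

```bash
python3 - <<'E'
from h import *
o=bot.get_obs(); print(o['q'].round(2),o['ee_pos'],o['tcp_rot'].round(2),bot.grip_depth)
print([a for a in dir(bot) if a[0]!='_'])
print(p2w('top',[[300,117]],0))
E
```

```text
[68.35  5.   10.06 95.1   0.   68.44] [0.20284544 0.51110248 0.23089946] [-1.7996e+02 -2.0000e-02  1.7992e+02] 0.0187
['PlanningError', 'get_obs', 'grip_depth', 'job_done']
[[0.77925687 0.06997726 0.        ]]
```

>>> {"method": "arm_command", "body": {
  "motion": [
    [1,[-0.693,-0.4525,0.168],[0,0,0]],
    [1,[-0.693,-0.4525,0.168],[0,0,0]],
    [1,[-0.693,-0.4525,0.168],[0,0,0]],
    [1,[-0.693,-0.4525,0.168],[0,0,0]],
    [1,[-0.693,-0.4525,0.168],[0,0,0]],
    [1,[-0.693,-0.4525,0.168],[0,0,0]],
    [1,[-0.693,-0.4525,0.168],[0,0,0]],
    [1,[-0.693,-0.4525,0.168],[0,0,0]],
    [1,[-0.693,-0.4525,0.168],[0,0,0]],
    [1,[-0.693,-0.4525,0.168],[0,0,0]],
    [1,[0,0,0],[0,0,0]],
    [1,[0,0,0],[0,0,0]]
  ]
}}

```text
time: 2.22
ee_pos: [0.6182, 0.2394, 0.1301]
tcp_rot: [-180.0, -0.1, 179.8]
wrist_force: [0.5, 1.1, 0.9]
opening: 0.0854
```

```bash
python3 - <<'E'
from h import *
I=viewer.camera('side'); 
for p in ([.6185,.2395+.0425,.13],[.6185,.2395-.0425,.13]): print(w2p('side',[p])[0], end=' ')
rg=[(np.array([[.6185,.2395-.06,z],[.6185,.2395+.06,z]]),c) for z,c in((.13,(0,255,255)),(.143,(255,0,255)),(.149,(0,255,0)))]
c=w2p('side',[[.6185,.2395,.13]])[0]
crop('side',I,c[0],c[1],160,120,5,'g1.png',rg)
E
```

```text
[247.58762885 280.86148704] [259.28927587 238.99081081]
```

View pics/g1.png

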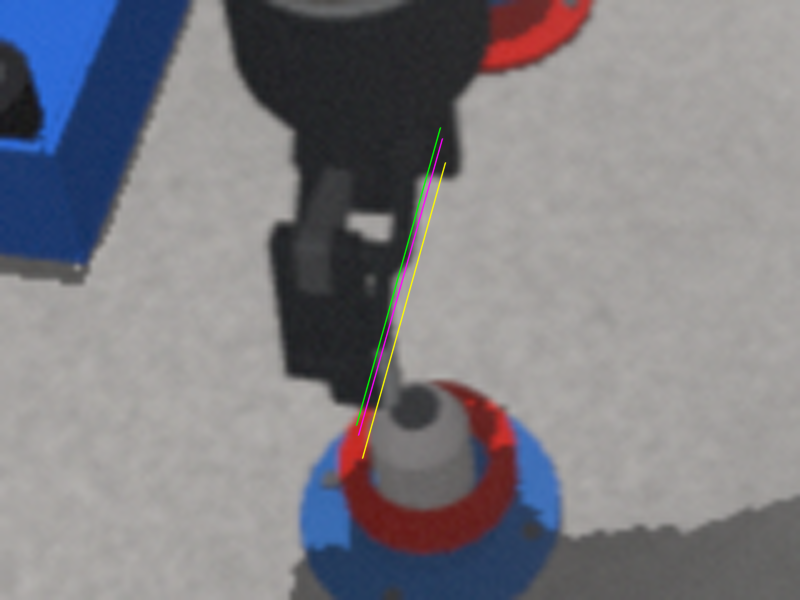

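>>> {"method": "arm_command", "body": {
  "motion": [
    [1,[0,0,0.5],[0,0,0]],
    [1,[0,0,0.5],[0,0,0]],
    [1,[0,0,0.5],[0,0,0]],
    [1,[0,0,0.45],[0,0,0]],
    [1,[0,0,0],[0,0,0]],
    [0.6,[0,0,0],[0,0,0]],
    [0.6,[0,0,0],[0,0,0]],
    [0.6,[0,0,0],[0,0,0]],
    [0.6,[0,0,0],[0,0,0]]
  ]
}}

```text
time: 3.4
ee_pos: [0.6193, 0.2402, 0.0161]
tcp_rot: [179.9, 0.2, 180.0]
wrist_force: [-3.2, 1.1, 6.6]
opening: 0.0629
```

>>> {"method": "arm_command", "body": {
  "motion": [
    [0.5,[0,0,0],[0,0,0]],
    [0.5,[0,0,0],[0,0,0]],
    [0.5,[0,0,-0.4],[0,0,0]],
    [0.5,[0,0,-0.5],[0,0,0]],
    [0.5,[0,0,-0.5],[0,0,0]],
    [0.5,[0,0,-0.5],[0,0,0]],
    [0.5,[0,0,0],[0,0,0]],
    [0.5,[0,0,0],[0,0,0]]
  ]
}}

```text
time: 4.4
ee_pos: [0.6183, 0.2394, 0.127]
tcp_rot: [-180.0, -0.0, 180.0]
wrist_force: [-0.3, -0.4, -2.3]
opening: 0.0633
```

```bash
python3 - <<'E'
from h import *
I=viewer.camera('side'); o=bot.get_obs();print(o)
c=w2p('side',[o['ee_pos']])[0]
crop('side',I,c[0],c[1],160,120,5,'g2.png')
I=viewer.camera('top')
c=w2p('top',[o['ee_pos']])[0]
crop('top',I,c[0],c[1],160,120,5,'g2t.png')
E
```

```text
{'time': 4.45, 'q': array([2.11613489e+01, 1.99439726e+01, 1.60484715e+01, 8.61813724e+01,
       1.58605858e-03, 2.12078090e+01]), 'qd': array([-0.0062945 ,  0.38728526, -0.42751465,  0.01045317,  0.01168805,
        0.01991855]), 'joint_efforts': array([ 6.37226680e-03, -7.09292936e+01,  4.88142443e+01,  1.02041551e-02,
        1.82476106e-04,  1.41630742e-03]), 'ee_pos': array([0.61807911, 0.239266  , 0.12637647]), 'tcp_rot': array([-1.79973669e+02, -7.22409976e-02,  1.79953522e+02]), 'wrist_force': array([ 0.42387435,  0.07908867, -1.82958067]), 'torque': array([ 0.02120924,  0.02821873, -0.00828824]), 'opening': 0.06306146826300962}
```

View pics/g2.png

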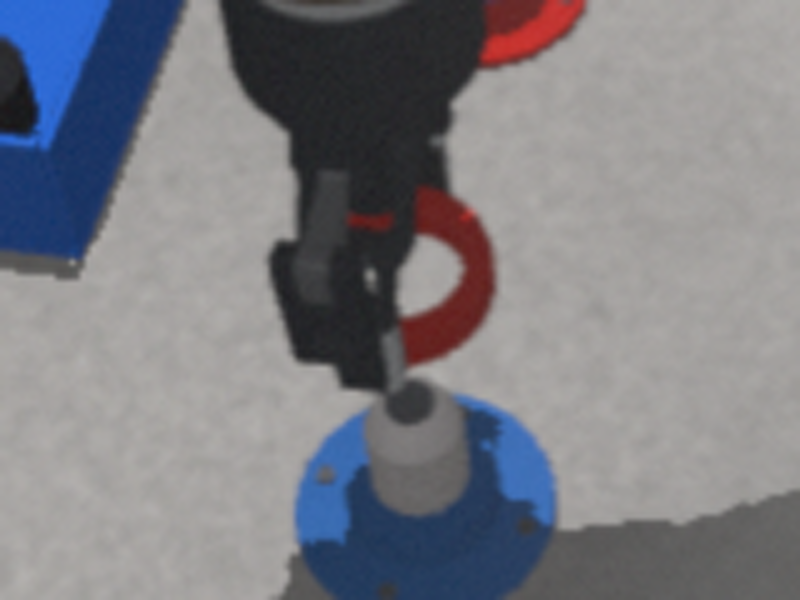

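View pics/g2t.png

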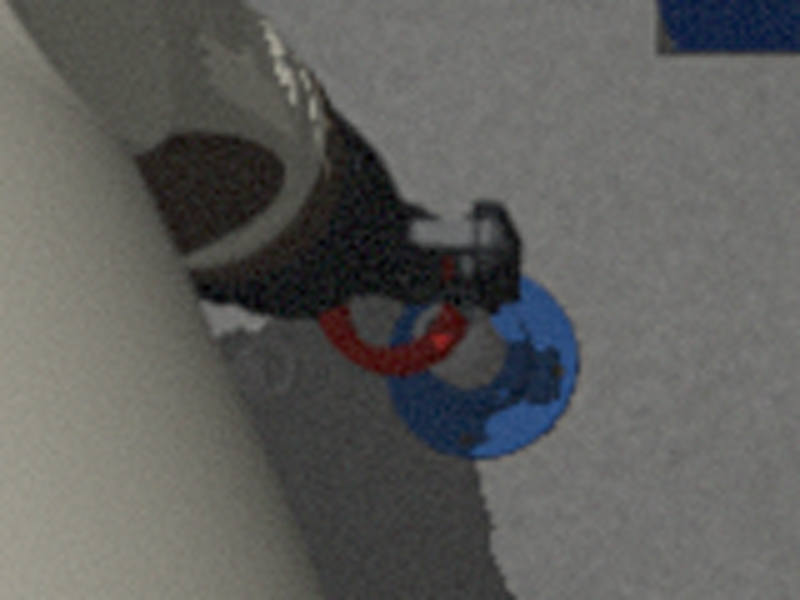

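```bash
python3 - <<'E'
from h import *
o=bot.get_obs();p=o['ee_pos']; I=viewer.camera('side')
rg=[(ring(p[0],p[1],p[2]+.009+z,r),c) for z,r,c in((0,.032,(0,255,255)),(.016,.032,(255,0,255)),(.016,.022,(255,0,255)))]
c=w2p('side',[p])[0]
crop('side',I,c[0],c[1],160,120,5,'g3.png',rg)
E
```

```text
(no output)
```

View pics/g3.png

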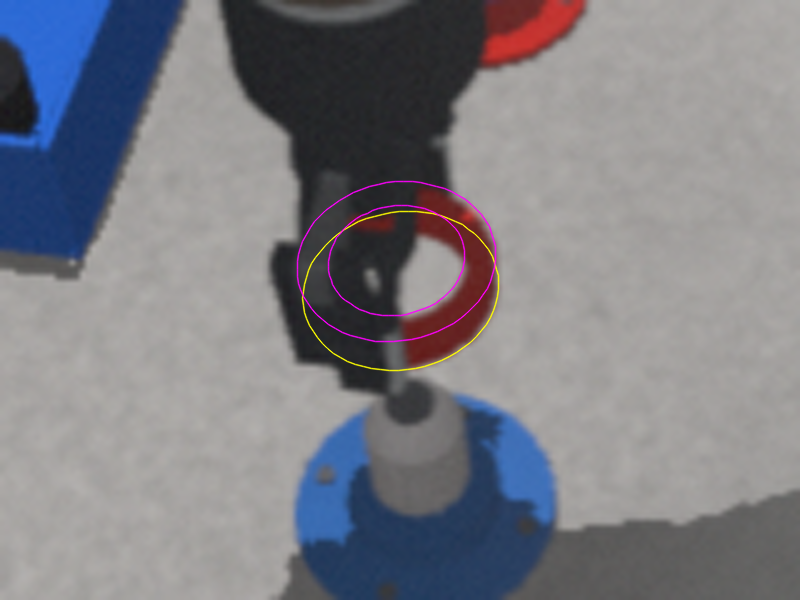

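>>> {"method": "arm_command", "body": {
  "motion": [
    [0.5,[0,-0.3,0],[0,0,0]],
    [0.5,[0.017,-0.8,0],[0,0,0]],
    [0.5,[0.017,-0.8,0],[0,0,0]],
    [0.5,[0.017,-0.8,0],[0,0,0]],
    [0.5,[0.017,-0.8,0],[0,0,0]],
    [0.5,[0.017,-0.8,0],[0,0,0]],
    [0.5,[0.017,-0.8,0],[0,0,0]],
    [0.5,[0.017,-0.8,0],[0,0,0]],
    [0.5,[0.017,-0.8,0],[0,0,0]],
    [0.5,[0.017,-0.8,0],[0,0,0]],
    [0.5,[0.017,-0.765,0],[0,0,0]],
    [0.5,[0,0,0],[0,0,0]]
  ]
}}

```text
time: 6.05
ee_pos: [0.6064, -0.2604, 0.1266]
tcp_rot: [-180.0, -0.1, 179.7]
wrist_force: [-0.3, 0.4, -1.1]
opening: 0.0629
```

>>> {"method": "arm_command", "body": {
  "motion": [
    [0.5,[0,0,0],[0,0,0]],
    [0.5,[0,0,0],[0,0,0]]
  ]
}}

```text
time: 6.3
ee_pos: [0.6077, -0.2558, 0.1275]
tcp_rot: [180.0, -0.0, -180.0]
wrist_force: [-0.6, -0.4, -0.8]
opening: 0.0634
```

>>> {"method": "arm_command", "body": {
  "motion": [
    [0.5,[0,0,0.4],[0,0,0]],
    [0.5,[0,0,0.4],[0,0,0]],
    [0.5,[0,0,0.4],[0,0,0]],
    [0.5,[0,0,0.3],[0,0,0]],
    [0.5,[0,0,0.2],[0,0,0]],
    [0.5,[0,0,0.13],[0,0,0]],
    [0.5,[0,0,0],[0,0,0]],
    [0.5,[0,0,0],[0,0,0]]
  ]
}}

```text
time: 7.3
ee_pos: [0.6082, -0.2567, 0.0185]
tcp_rot: [-180.0, 0.1, 179.9]
wrist_force: [0.0, 0.4, -1.5]
opening: 0.0628
```

>>> {"method": "arm_command", "body": {
  "motion": [
    [0.5,[0,0,0.03],[0,0,0]],
    [0.5,[0,0,0.02],[0,0,0]],
    [0.5,[0,0,0],[0,0,0]],
    [0.85,[0,0,0],[0,0,0]],
    [1,[0,0,0],[0,0,0]],
    [1,[0,0,0],[0,0,0]],
    [1,[0,0,-0.4],[0,0,0]],
    [1,[0,0,-0.5],[0,0,0]],
    [1,[0,0,-0.5],[0,0,0]],
    [1,[0,0,-0.5],[0,0,0]]
  ]
}}

```text
time: 8.55
ee_pos: [0.6078, -0.2565, 0.1295]
tcp_rot: [180.0, -0.0, 180.0]
wrist_force: [0.6, -0.4, -0.3]
opening: 0.0854
```

```bash
python3 - <<'E'
from ov import *
I={n:viewer.camera(n) for n in('side','top')}; print(bot.get_obs()['ee_pos'])
ov(I,'v1.png',[(cyl(.608,-.2565,.024,.04,.032)[0]+foot(.608,-.2565)[0][:2],(.608,-.2565))])
E
```

```text
[ 0.60920303 -0.25709695  0.13262827]
```

View pics/v1.png

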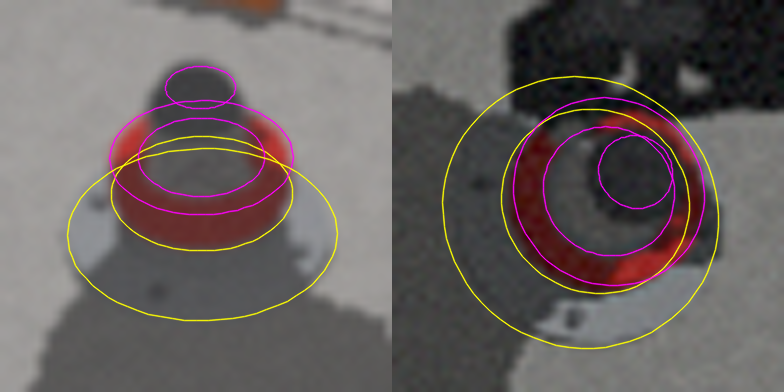

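>>> {"method": "arm_command", "body": {
  "motion": [
    [1,[-0.128,0.6625,0],[0,0,0]],
    [1,[-0.128,0.6625,0],[0,0,0]],
    [1,[-0.128,0.6625,0],[0,0,0]],
    [1,[-0.128,0.6625,0],[0,0,0]],
    [1,[-0.128,0.6625,0],[0,0,0]],
    [1,[-0.128,0.6625,0],[0,0,0]],
    [1,[0,0,0],[0,0,0]],
    [1,[0,0,0],[0,0,0]],
    [1,[0,0,0],[0,0,0]]
  ]
}}

```text
time: 9.78
ee_pos: [0.6539, -0.0191, 0.1284]
tcp_rot: [-180.0, -0.0, 179.9]
wrist_force: [0.4, -0.7, 0.3]
opening: 0.0853
```

>>> {"method": "arm_command", "body": {
  "motion": [
    [1,[-0.01,0.015,0.5],[0,0,0]],
    [1,[0,0,0.5],[0,0,0]],
    [1,[0,0,0.5],[0,0,0]],
    [1,[0,0,0.42],[0,0,0]],
    [1,[0,0,0],[0,0,0]],
    [0.6,[0,0,0],[0,0,0]],
    [0.6,[0,0,0],[0,0,0]],
    [0.5,[0,0,0],[0,0,0]],
    [0.5,[0,0,0],[0,0,0]],
    [0.5,[0,0,0],[0,0,0]],
    [0.5,[0,0,0],[0,0,0]]
  ]
}}

```text
time: 11.15
ee_pos: [0.6557, -0.0175, 0.0155]
tcp_rot: [-180.0, 0.2, 179.9]
wrist_force: [-0.2, -1.6, 6.7]
opening: 0.0619
```

>>> {"method": "arm_command", "body": {
  "motion": [
    [0.5,[0,0,-0.4],[0,0,0]],
    [0.5,[0,0,-0.5],[0,0,0]],
    [0.5,[0,0,-0.5],[0,0,0]],
    [0.5,[0,0,-0.5],[0,0,0]],
    [0.5,[0,0,0],[0,0,0]],
    [0.5,[0,0,0],[0,0,0]]
  ]
}}

```text
time: 11.9
ee_pos: [0.6545, -0.0171, 0.1267]
tcp_rot: [180.0, -0.0, 180.0]
wrist_force: [0.1, -0.1, -1.4]
opening: 0.0616
```

```bash
cat > held.py <<'E'
import sys
from ov import *
def held(off,h,r,name):
    o=bot.get_obs();p=o['ee_pos']; I=viewer.camera('side'); print(p.round(4),o['opening'])
    rg=cyl(p[0],p[1],p[2]+off,p[2]+off+h,r)[0]
    c=w2p('side',[p])[0]
    crop('side',I,c[0],c[1],120,90,6,name,rg)
held(*map(float,sys.argv[1:4]),sys.argv[4])
E
python3 held.py .009 .016 .032 g4.png
```

```text
[ 0.6545 -0.0171  0.1267] 0.061587660760394826
```

View pics/g4.png

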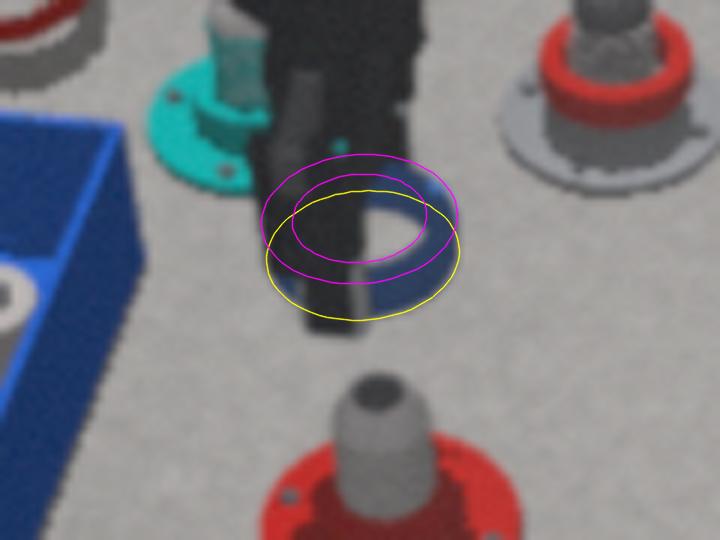

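>>> {"method": "arm_command", "body": {
  "motion": [
    [0.5,[0.097,0.7155,0],[0,0,0]],
    [0.5,[0.097,0.7155,0],[0,0,0]],
    [0.5,[0.097,0.7155,0],[0,0,0]],
    [0.5,[0.097,0.7155,0],[0,0,0]],
    [0.5,[0.097,0.7155,0],[0,0,0]],
    [0.5,[0.097,0.7155,0],[0,0,0]],
    [0.5,[0,0,0],[0,0,0]],
    [0.5,[0,0,0],[0,0,0]],
    [0.5,[0,0,0],[0,0,0]],
    [0.5,[0,0,0],[0,0,0]]
  ]
}}

```text
time: 13.2
ee_pos: [0.6202, 0.2394, 0.1274]
tcp_rot: [-180.0, -0.0, 179.9]
wrist_force: [-0.5, 0.1, -1.4]
opening: 0.0617
```

>>> {"method": "arm_command", "body": {
  "motion": [
    [0.5,[0,0.015,0.4],[0,0,0]],
    [0.5,[0,0,0.4],[0,0,0]],
    [0.5,[0,0,0.4],[0,0,0]],
    [0.5,[0,0,0.3],[0,0,0]],
    [0.5,[0,0,0.2],[0,0,0]],
    [0.5,[0,0,0.13],[0,0,0]],
    [0.5,[0,0,0.04],[0,0,0]],
    [0.5,[0,0,0],[0,0,0]]
  ]
}}

```text
time: 14.2
ee_pos: [0.6204, 0.2415, 0.0159]
tcp_rot: [180.0, 0.1, 180.0]
wrist_force: [-0.3, -0.1, -1.0]
opening: 0.0616
```

>>> {"method": "arm_command", "body": {
  "motion": [
    [0.5,[0,0,0],[0,0,0]],
    [0.85,[0,0,0],[0,0,0]],
    [1,[0,0,0],[0,0,0]],
    [1,[0,0,0],[0,0,0]],
    [1,[0,0,-0.4],[0,0,0]],
    [1,[0,0,-0.5],[0,0,0]],
    [1,[0,0,-0.5],[0,0,0]],
    [1,[0,0,-0.5],[0,0,0]]
  ]
}}

```text
time: 15.2
ee_pos: [0.62, 0.2413, 0.1303]
tcp_rot: [180.0, 0.0, 180.0]
wrist_force: [-0.1, 0.6, -0.1]
opening: 0.0855
```

```bash
python3 - <<'E'
from ov import *
I={n:viewer.camera(n) for n in('side','top')}; print(bot.get_obs()['ee_pos'])
x,y=.6195,.2405
ov(I,'v2.png',[(cyl(x,y,.024,.04,.032)[0]+foot(x,y)[0][:1],(x,y))])
E
```

```text
[0.62137798 0.24188751 0.13343496]
```

View pics/v2.png

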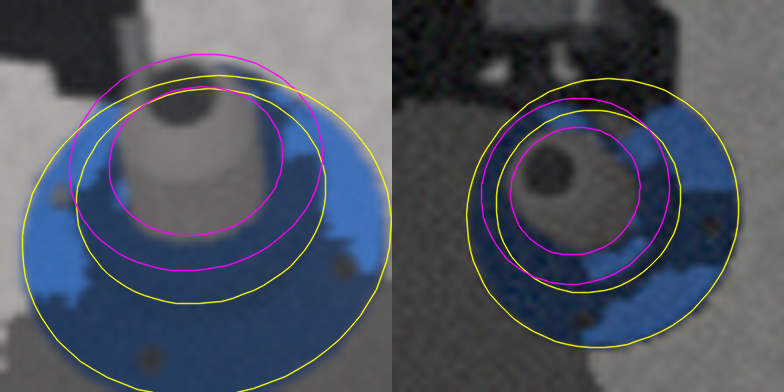

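>>> {"method": "arm_command", "body": {
  "motion": [
    [1,[0.019,-0.755,0],[0,0,0]],
    [1,[0.019,-0.755,0],[0,0,0]],
    [1,[0.019,-0.755,0],[0,0,0]],
    [1,[0.019,-0.755,0],[0,0,0]],
    [1,[0.019,-0.755,0],[0,0,0]],
    [1,[0.019,-0.755,0],[0,0,0]],
    [1,[0.019,-0.755,0],[0,0,0]],
    [1,[0.019,-0.755,0],[0,0,0]],
    [1,[0.019,-0.755,0],[0,0,0]],
    [1,[0.019,-0.755,0],[0,0,0]],
    [1,[0.019,-0.755,0],[0,0,0]]
  ]
}}

```text
time: 16.68
ee_pos: [0.6067, -0.2584, 0.1284]
tcp_rot: [180.0, -0.0, 180.0]
wrist_force: [0.7, -0.8, 0.5]
opening: 0.0858
```

>>> {"method": "arm_command", "body": {
  "motion": [
    [1,[0,0,0],[0,0,0]],
    [1,[0,0,0],[0,0,0]],
    [1,[0,0,0],[0,0,0]],
    [1,[0,0,0],[0,0,0]]
  ]
}}

```text
time: 17.18
ee_pos: [0.6073, -0.256, 0.1294]
tcp_rot: [180.0, 0.0, -180.0]
wrist_force: [0.4, -0.5, 0.6]
opening: 0.0854
```

```bash
python3 - <<'E'
from ov import *
I={n:viewer.camera(n) for n in('side','top')}; print(bot.get_obs()['ee_pos'])
x,y=.6195,.2405
ov(I,'v3.png',[(cyl(x,y,.024,.04,.032)[0]+foot(x,y)[0][:1],(x,y))])
E
```

```text
[ 0.60727699 -0.25624997  0.12941524]
```

View pics/v3.png

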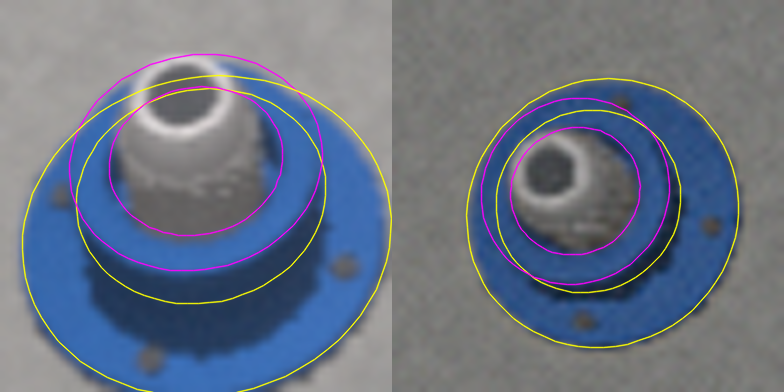

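Blue collar sits flat and centred on the blue-footed damper (overlay matches). Now pick the red collar from the post.

>>> {"method": "arm_command", "body": {
  "motion": [
    [1,[-0.015,0,0.5],[0,0,0]],
    [1,[0,0,0.5],[0,0,0]],
    [1,[0,0,0.5],[0,0,0]],
    [1,[0,0,0.43],[0,0,0]],
    [1,[0,0,0],[0,0,0]],
    [0.6,[0,0,0],[0,0,0]],
    [0.6,[0,0,0],[0,0,0]],
    [0.5,[0,0,0],[0,0,0]],
    [0.5,[0,0,0],[0,0,0]],
    [0.5,[0,0,0],[0,0,0]],
    [0.5,[0,0,0],[0,0,0]]
  ]
}}

```text
time: 18.65
ee_pos: [0.609, -0.2573, 0.0157]
tcp_rot: [-179.9, 0.2, 180.0]
wrist_force: [-1.4, 0.9, 7.1]
opening: 0.0627
```

>>> {"method": "arm_command", "body": {
  "motion": [
    [0.5,[0,0,-0.4],[0,0,0]],
    [0.5,[0,0,-0.5],[0,0,0]],
    [0.5,[0,0,-0.5],[0,0,0]],
    [0.5,[0,0,-0.5],[0,0,0]],
    [0.5,[0,0,0],[0,0,0]],
    [0.5,[0,0,0],[0,0,0]]
  ]
}}

```text
time: 19.4
ee_pos: [0.6078, -0.2569, 0.1267]
tcp_rot: [180.0, -0.0, 180.0]
wrist_force: [-0.0, 0.2, -1.3]
opening: 0.063
```

```bash
python3 held.py .009 .016 .032 g5.png
```

```text
[ 0.6078 -0.2569  0.1267] 0.06296603324891265
```

View pics/g5.png

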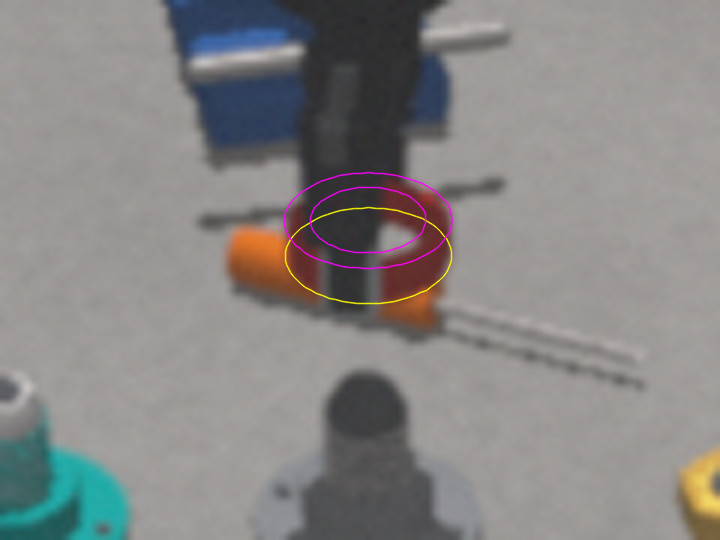

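>>> {"method": "arm_command", "body": {
  "motion": [
    [0.5,[-0.1265,0.664,0],[0,0,0]],
    [0.5,[-0.1265,0.664,0],[0,0,0]],
    [0.5,[-0.1265,0.664,0],[0,0,0]],
    [0.5,[-0.1265,0.664,0],[0,0,0]],
    [0.5,[-0.1265,0.664,0],[0,0,0]],
    [0.5,[-0.1265,0.664,0],[0,0,0]],
    [0.5,[0,0,0],[0,0,0]],
    [0.5,[0,0,0],[0,0,0]],
    [0.5,[0,0,0],[0,0,0]],
    [0.5,[0,0,0],[0,0,0]]
  ]
}}

```text
time: 20.7
ee_pos: [0.6536, -0.0189, 0.1274]
tcp_rot: [-180.0, -0.0, 179.9]
wrist_force: [-0.9, -0.7, 0.6]
opening: 0.0629
```

>>> {"method": "arm_command", "body": {
  "motion": [
    [0.5,[0,0.01,0.4],[0,0,0]],
    [0.5,[0,0,0.4],[0,0,0]],
    [0.5,[0,0,0.4],[0,0,0]],
    [0.5,[0,0,0.3],[0,0,0]],
    [0.5,[0,0,0.2],[0,0,0]],
    [0.5,[0,0,0.13],[0,0,0]],
    [0.5,[0,0,0.04],[0,0,0]],
    [0.5,[0,0,0],[0,0,0]]
  ]
}}

```text
time: 21.7
ee_pos: [0.6541, -0.0173, 0.016]
tcp_rot: [-180.0, 0.1, 180.0]
wrist_force: [0.7, -0.7, -0.8]
opening: 0.063
```

>>> {"method": "arm_command", "body": {
  "motion": [
    [0.5,[0,0,0],[0,0,0]],
    [0.85,[0,0,0],[0,0,0]],
    [1,[0,0,0],[0,0,0]],
    [1,[0,0,0],[0,0,0]],
    [1,[0,0,-0.4],[0,0,0]],
    [1,[0,0,-0.5],[0,0,0]],
    [1,[0,0,-0.5],[0,0,0]],
    [1,[0,0,-0.5],[0,0,0]],
    [1,[0,0,0],[0,0,0]]
  ]
}}

```text
time: 22.82
ee_pos: [0.655, -0.0174, 0.1323]
tcp_rot: [-180.0, 0.3, 180.0]
wrist_force: [1.2, 0.5, 0.1]
opening: 0.0854
```

>>> {"method": "arm_command", "body": {
  "motion": [
    [1,[0.643,0.348,0],[0,0,0]],
    [1,[0.643,0.348,0],[0,0,0]],
    [1,[0.643,0.348,0],[0,0,0]],
    [1,[0.643,0.348,0],[0,0,0]],
    [1,[0.643,0.348,0],[0,0,0]],
    [1,[0,0,0.5],[0,0,0]],
    [1,[0,0,0.5],[0,0,0]],
    [1,[0,0,0.3],[0,0,0]],
    [1,[0,0,0],[0,0,0]],
    [1,[0,0,0],[0,0,0]],
    [1,[0,0,0],[0,0,0]]
  ]
}}

```text
time: 24.2
ee_pos: [0.4616, 0.0873, 0.0523]
tcp_rot: [180.0, 0.1, 179.9]
wrist_force: [0.5, -0.4, 0.7]
opening: 0.085
```

```bash
python3 - <<'E'
from ov import *
I={n:viewer.camera(n) for n in('side','top')}; print(bot.get_obs()['ee_pos'])
x,y=.6535,-.018
ov(I,'v4.png',[(cyl(x,y,.024,.04,.032)[0]+foot(x,y)[0][:1],(x,y))])
x,y=.461,.087
ov(I,'v5.png',[cyl(x,y,0,.018,.03)])
cv2.imwrite('pics/v45.png',cv2.resize(np.vstack([cv2.imread('pics/v4.png'),cv2.imread('pics/v5.png')]),(600,600)))
E
```

```text
[0.46139588 0.08725819 0.05202259]
```

View pics/v45.png

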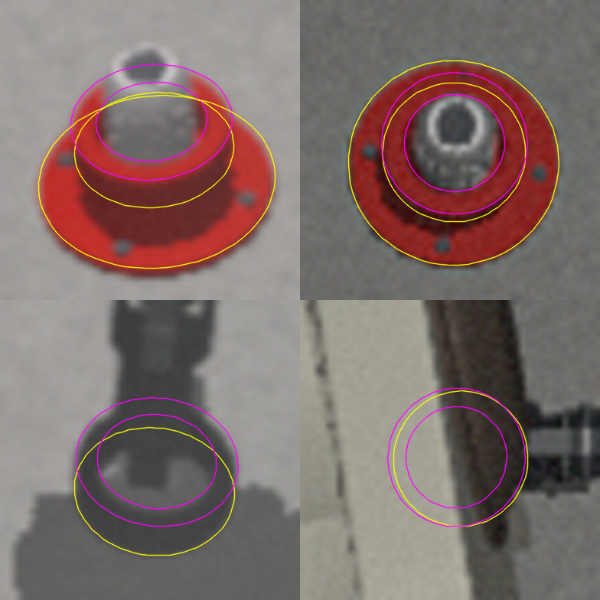

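>>> {"method": "arm_command", "body": {
  "motion": [
    [1,[0,0,0.4],[0,0,0]],
    [1,[0,0,0.3],[0,0,0]],
    [1,[0,0,0.15],[0,0,0]],
    [1,[0,0,0.04],[0,0,0]],
    [1,[0,0,0],[0,0,0]],
    [0.75,[0,0,0],[0,0,0]],
    [0.6,[0,0,0],[0,0,0]],
    [0.5,[0,0,0],[0,0,0]],
    [0.5,[0,0,0],[0,0,0]],
    [0.5,[0,0,0],[0,0,0]],
    [0.5,[0,0,0],[0,0,0]]
  ]
}}

```text
time: 25.68
ee_pos: [0.4613, 0.0873, -0.0009]
tcp_rot: [180.0, 0.1, 180.0]
wrist_force: [-2.1, -0.4, 7.9]
opening: 0.0589
```

>>> {"method": "arm_command", "body": {
  "motion": [
    [0.5,[0,0,-0.4],[0,0,0]],
    [0.5,[0,0,-0.6],[0,0,0]],
    [0.5,[0,0,-0.6],[0,0,0]],
    [0.5,[0,0,-0.5],[0,0,0]],
    [0.5,[0,0,0],[0,0,0]],
    [0.5,[0,0,0],[0,0,0]],
    [0.5,[0,0,0],[0,0,0]]
  ]
}}

```text
time: 26.55
ee_pos: [0.4604, 0.0871, 0.1228]
tcp_rot: [-180.0, -0.1, 180.0]
wrist_force: [0.4, -0.1, -0.3]
opening: 0.0587
```

```bash
python3 held.py 0 .018 .030 g6.png
```

```text
[0.4604 0.0871 0.1228] 0.0587305401682448
```

View pics/g6.png

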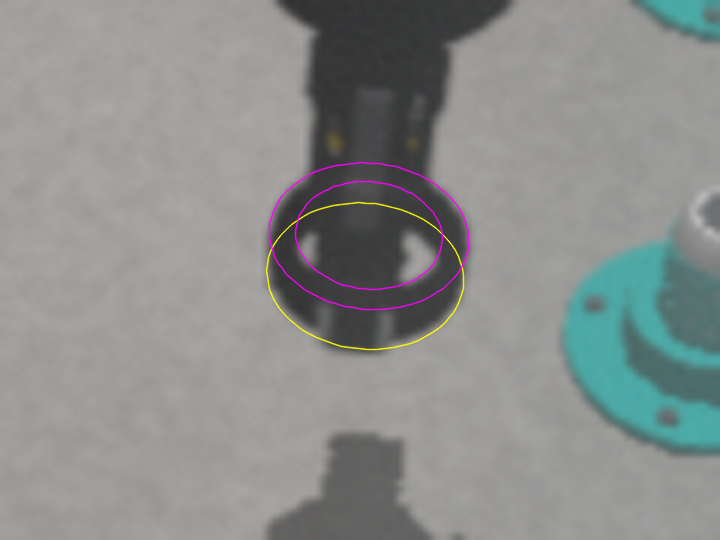

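>>> {"method": "arm_command", "body": {
  "motion": [
    [0.5,[-0.53,0.511,0],[0,0,0]],
    [0.5,[-0.53,0.511,0],[0,0,0]],
    [0.5,[-0.53,0.511,0],[0,0,0]],
    [0.5,[-0.53,0.511,0],[0,0,0]],
    [0.5,[-0.53,0.511,0],[0,0,0]],
    [0.5,[0,0,0],[0,0,0]],
    [0.5,[0,0,0],[0,0,0]],
    [0.5,[0,0,0],[0,0,0]],
    [0.5,[0,0,0],[0,0,0]]
  ]
}}

```text
time: 27.72
ee_pos: [0.6198, 0.2398, 0.1246]
tcp_rot: [180.0, 0.0, 179.9]
wrist_force: [-0.2, -0.6, -0.9]
opening: 0.0587
```

>>> {"method": "arm_command", "body": {
  "motion": [
    [0.5,[0,0.01,0.4],[0,0,0]],
    [0.5,[0,0,0.4],[0,0,0]],
    [0.5,[0,0,0.3],[0,0,0]],
    [0.5,[0,0,0.2],[0,0,0]],
    [0.5,[0,0,0.06],[0,0,0]],
    [0.5,[0,0,0],[0,0,0]],
    [0.5,[0,0,0],[0,0,0]]
  ]
}}

```text
time: 28.6
ee_pos: [0.6204, 0.2411, 0.0432]
tcp_rot: [180.0, 0.1, 180.0]
wrist_force: [0.0, -0.4, 0.2]
opening: 0.0592
```

```bash
python3 held.py 0 .018 .030 g7.png
```

```text
[0.6204 0.2411 0.0432] 0.05915190239113971
```

View pics/g7.png

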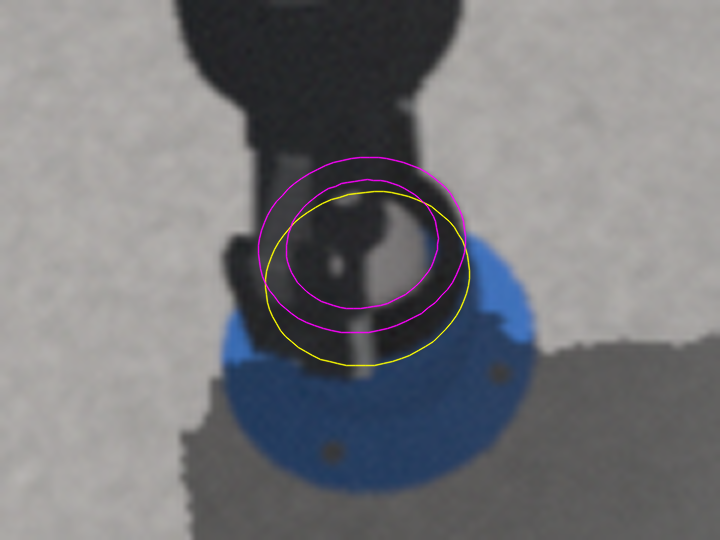

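>>> {"method": "arm_command", "body": {
  "motion": [
    [0.5,[0,0,0.02],[0,0,0]],
    [0.75,[0,0,0],[0,0,0]],
    [1,[0,0,0],[0,0,0]],
    [1,[0,0,0],[0,0,0]],
    [1,[0,0,0],[0,0,0]],
    [1,[0,0,-0.4],[0,0,0]],
    [1,[0,0,-0.5],[0,0,0]],
    [1,[0,0,-0.5],[0,0,0]],
    [1,[0,0,0],[0,0,0]]
  ]
}}

```text
time: 29.78
ee_pos: [0.6212, 0.2414, 0.128]
tcp_rot: [179.9, 0.2, 180.0]
wrist_force: [-0.0, -1.3, -0.2]
opening: 0.0853
```

>>> {"method": "arm_command", "body": {
  "motion": [
    [1,[0.655,0.333,0],[0,0,0]],
    [1,[0.655,0.333,0],[0,0,0]],
    [1,[0.655,0.333,0],[0,0,0]],
    [1,[0.655,0.333,0],[0,0,0]],
    [1,[0,0,0.5],[0,0,0]],
    [1,[0,0,0.5],[0,0,0]],
    [1,[0,0,0],[0,0,0]],
    [1,[0,0,0],[0,0,0]],
    [1,[0,0,0],[0,0,0]]
  ]
}}

```text
time: 30.9
ee_pos: [0.4636, 0.3213, 0.0664]
tcp_rot: [179.9, 0.1, 179.9]
wrist_force: [-0.2, 0.7, 1.0]
opening: 0.0852
```

```bash
python3 - <<'E'
from ov import *
I={n:viewer.camera(n) for n in('side','top')}; print(bot.get_obs()['ee_pos'])
x,y=.6195,.2405
ov(I,'v6.png',[(cyl(x,y,.040,.058,.03)[0]+foot(x,y)[0][:1],(x,y))])
x,y=.463,.321
ov(I,'v7.png',[cyl(x,y,0,.026,.03)])
cv2.imwrite('pics/v67.png',cv2.resize(np.vstack([cv2.imread('pics/v6.png'),cv2.imread('pics/v7.png')]),(600,600)))
E
```

```text
[0.46344021 0.3212798  0.06609889]
```

View pics/v67.png

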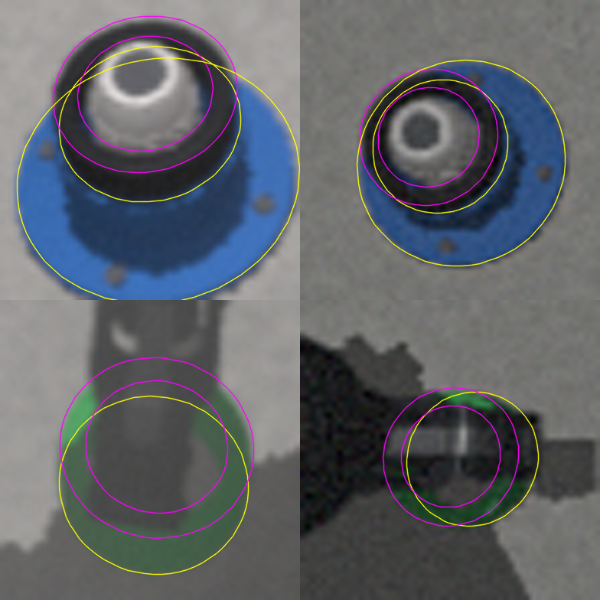

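>>> {"method": "arm_command", "body": {
  "motion": [
    [1,[0,0,0.45],[0,0,0]],
    [1,[0,0,0.35],[0,0,0]],
    [1,[0,0,0.18],[0,0,0]],
    [1,[0,0,0.05],[0,0,0]],
    [1,[0,0,0],[0,0,0]],
    [0.75,[0,0,0],[0,0,0]],
    [0.6,[0,0,0],[0,0,0]],
    [0.5,[0,0,0],[0,0,0]],
    [0.5,[0,0,0],[0,0,0]],
    [0.5,[0,0,0],[0,0,0]],
    [0.5,[0,0,0],[0,0,0]]
  ]
}}

```text
time: 32.38
ee_pos: [0.4633, 0.3213, 0.0046]
tcp_rot: [180.0, 0.1, 180.0]
wrist_force: [-1.4, -1.0, 5.8]
opening: 0.0591
```

>>> {"method": "arm_command", "body": {
  "motion": [
    [0.5,[0,0,-0.4],[0,0,0]],
    [0.5,[0,0,-0.6],[0,0,0]],
    [0.5,[0,0,-0.6],[0,0,0]],
    [0.5,[0,0,-0.4],[0,0,0]],
    [0.5,[0,0,0],[0,0,0]],
    [0.5,[0,0,0],[0,0,0]],
    [0.5,[0,0,0],[0,0,0]]
  ]
}}

```text
time: 33.25
ee_pos: [0.4624, 0.3207, 0.1218]
tcp_rot: [-179.9, -0.1, 180.0]
wrist_force: [-0.6, -0.1, -1.1]
opening: 0.0593
```

```bash
python3 held.py -.004 .026 .030 g8.png
```

```text
[0.4624 0.3207 0.1218] 0.05926608424989335
```

View pics/g8.png

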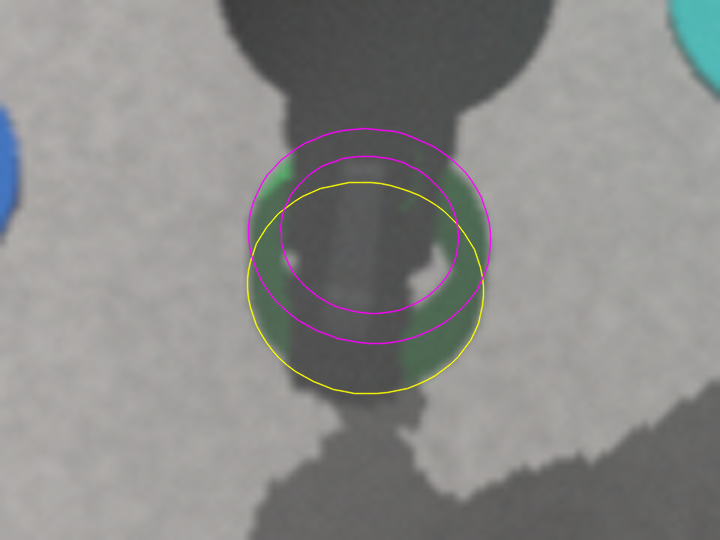

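>>> {"method": "arm_command", "body": {
  "motion": [
    [0.5,[-0.398,-0.706,0],[0,0,0]],
    [0.5,[-0.398,-0.706,0],[0,0,0]],
    [0.5,[-0.398,-0.706,0],[0,0,0]],
    [0.5,[-0.398,-0.706,0],[0,0,0]],
    [0.5,[-0.398,-0.706,0],[0,0,0]],
    [0.5,[-0.398,-0.706,0],[0,0,0]],
    [0.5,[-0.398,-0.706,0],[0,0,0]],
    [0.5,[-0.398,-0.706,0],[0,0,0]],
    [0.5,[0,0,0],[0,0,0]],
    [0.5,[0,0,0],[0,0,0]],
    [0.5,[0,0,0],[0,0,0]],
    [0.5,[0,0,0],[0,0,0]]
  ]
}}

```text
time: 34.8
ee_pos: [0.6534, -0.017, 0.1235]
tcp_rot: [180.0, 0.0, -180.0]
wrist_force: [-1.1, -0.3, 0.8]
opening: 0.0588
```

>>> {"method": "arm_command", "body": {
  "motion": [
    [0.5,[0,-0.01,0.4],[0,0,0]],
    [0.5,[0,0,0.4],[0,0,0]],
    [0.5,[0,0,0.28],[0,0,0]],
    [0.5,[0,0,0.15],[0,0,0]],
    [0.5,[0,0,0.05],[0,0,0]],
    [0.5,[0,0,0],[0,0,0]],
    [0.5,[0,0,0],[0,0,0]]
  ]
}}

```text
time: 35.67
ee_pos: [0.6541, -0.0186, 0.0473]
tcp_rot: [-180.0, 0.1, 180.0]
wrist_force: [0.1, -0.6, -0.3]
opening: 0.059
```

>>> {"method": "arm_command", "body": {
  "motion": [
    [0.75,[0,0,0],[0,0,0]],
    [1,[0,0,0],[0,0,0]],
    [1,[0,0,0],[0,0,0]],
    [1,[0,0,0],[0,0,0]],
    [1,[0,0,-0.4],[0,0,0]],
    [1,[0,0,-0.5],[0,0,0]],
    [1,[0,0,-0.6],[0,0,0]],
    [1,[0.7,0,0],[0,0,0]],
    [1,[0.8,0,0],[0,0,0]],
    [1,[0.8,0,0],[0,0,0]],
    [1,[0.4,0,0],[0,0,0]],
    [1,[0,0,0],[0,0,0]]
  ]
}}

```text
time: 37.17
ee_pos: [0.4908, -0.0185, 0.1372]
tcp_rot: [-180.0, 0.1, 179.9]
wrist_force: [0.2, -0.9, 0.8]
opening: 0.0854
```

```bash
python3 - <<'E'
from ov import *
I={n:viewer.camera(n) for n in('side','top')}; o=bot.get_obs(); print(o['ee_pos'],o['opening'])
x,y=.6535,-.018
ov(I,'v8.png',[(cyl(x,y,.040,.066,.03)[0]+foot(x,y)[0][:1],(x,y))])
x,y=.6195,.2405
ov(I,'v9.png',[(cyl(x,y,.040,.058,.03)[0]+foot(x,y)[0][:1],(x,y))])
cv2.imwrite('pics/v89.png',cv2.resize(np.vstack([cv2.imread('pics/v8.png'),cv2.imread('pics/v9.png')]),(600,600)))
cv2.imwrite('pics/side9.png',I['side'])
E
```

```text
[ 0.49225026 -0.0184975   0.13681943] 0.08556169541238898
```

View pics/v89.png

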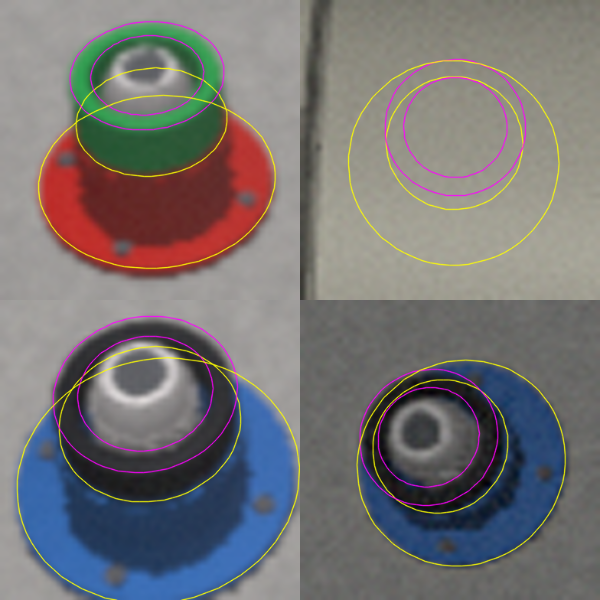

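View pics/side9.png

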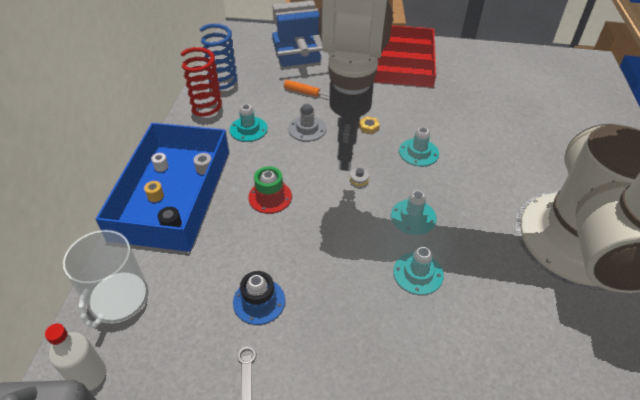

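```bash
python3 -c "
from workcell import bot
print(bot.get_obs()['qd'].round(2)); print(bot.job_done())"
```

```text
[ 0.05  1.33  0.82 -0.03 -0.04 -0.04]
the job is handed in; nothing more can be done
None
```

I swapped the collars, fitted both spacers and handed the job in at about 37 s of the 128 s allowed. No verdict was reported.

- **Collars:** The red collar went to the grey post first. Then the blue collar went onto the blue-footed damper, and the red collar from the post onto the red-footed one. Camera overlays showed each collar flat and centred where it was set down.
- **Spacers:** The black ring is on the blue collar and the green ring is on the red collar. The side overlay matched within about 1–2 mm for both. The top overlay confirmed only the black ring, because the arm blocked the view of the green one.
- **Left alone:** In the last side picture the brass nut (370, 125) and the piston (360, 178) are at their starting pixels.
- **Gripper:** It was open and clear of everything, with the TCP 0.137 m above the bench. The arm was still settling at about 1 degree/s when I handed in.

Wrist force stayed below about 8 N in the readings at the end of each move. No check failed.

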